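# Carry a loose specimen carrier on a tray to the analyser's loading bay

### The job

A pneumatic-post specimen carrier lies loose on the carrying tray, off its middle, and the tray's sprung handle lets it sag towards the carrier: lift the tray by its yellow grip bar, tilting it as needed to roll the carrier between the two blue lines at the tray's middle and steady it there in the air for two seconds. Carry the tray above the analyser's loading bay, keep the carrier steady between the lines there for three seconds, then set the tray down gently and squarely inside the bay's blue edge and let go, with the carrier at rest between the lines. Do not touch the carrier, never let it roll up against an end rim, never tip the tray steeply, and leave the other things on the bench alone.

Things in the scene. Friction and masses are not known exactly. Their poses are not given: they have to be found in the camera images.
- tray: Aluminium carrying tray, 194 mm (its x) by 320 mm (its y), 0.55 kg (hidden, 0.47 to 0.63). Origin: centre of its underside; z up; stands level, its long axis y roughly left-right (within 0.25 rad). Flat floor, top 4 mm above the origin. Side rims 16 mm high, inner faces at x = +-88 mm; end rims 34 mm high, inner faces at y = +-157 mm. Uprights 6 mm thick at x = +-94 mm carry the grip bar
- bar_mid (a point): Centre of the yellow grip bar, 150 mm above the tray's origin. The bar bridges the tray's middle along the tray's x: 168 mm long, 24 mm thick in the tray's y, 28 mm high. Grip it from above, firmly (50 N), fingers closing along the tray's y. 132 mm are clear between floor and bar
- grip_bar (a joint): Twist of the sprung grip bar against the tray about the tray's x axis, rad; 0 as the tray stands. The bar sits in rubber bushes, about 3.5 N m/rad and 0.15 N m s/rad: the held tray sags towards its heavier end, so that a carrier off the middle rolls on ever faster by itself unless the bar is tilted against it. Value = bar's tilt minus tray's tilt, positive when the bar lifts its +y edge
- tray_middle (a point): Middle of the tray's floor, on its top, 4 mm above the tray's origin, halfway between two blue lines across the floor at y = +-30 mm. The held tray hangs from the bar's axis 150 mm above its origin, centre of mass about 140 mm below that axis. The carrier meets an end rim when its axis is 118 mm from here along y; keep it within 100 mm
- carrier: Specimen carrier lying across the tray: cylinder 150 mm long, pale blue with orange ends, nominal 0.35 kg (hidden, 0.28 to 0.42), rolling on two black rings of 80 mm diameter. Origin: middle of its axis, 44 mm above the tray's origin. Its x is its long axis, along the tray's x (about 15 mm of play to each side rim); y and z turn as it rolls. Starts 35 to 60 mm off the tray's middle
- carrier_mid (a point): Same point as the carrier's origin, on its axis. Rolling law along the tray's y, without slip: acceleration relative to the tray = 0.72 x (9.81 x downhill slope in rad - the tray's own acceleration that way), less a rolling resistance worth a slope of about 0.0125 rad (so it stays put on a level, still tray). With the bar held level it runs away from the middle with a time constant near 0.4 s
- bay: Analyser's loading bay, fixed: low white unit 248 mm (its x) by 384 mm (its y); level dark grey deck of 224 x 360 mm, 43 mm above the bench, inside a blue edge whose top is 51 mm above the bench. Origin: centre of its underside; z up; long axis y roughly left-right (within 0.25 rad). The tray belongs centred on the deck, long axes parallel: 15 mm free each side in x, 20 mm in y
- bay_deck (a point): Centre of the loading bay's deck, on its top, 43 mm above the bench: where the tray's origin belongs
- tube_rack: Bystander: green rack 70 x 200 x 87 mm with capped sample tubes, loose, 0.4 kg, beyond the work area. Origin: centre of its underside
- tip_box: Bystander: red pipette tip box with a clear lid, 85 x 125 x 62 mm, loose, 0.25 kg. Origin: centre of its underside
- steel_bottle: Bystander: small steel bottle, 60 mm diameter, 114 mm tall, loose, 0.3 kg. Origin: centre of its underside
Mind the look-alikes: they are no part of the job. What is shaped like the carrier but pink is not meant.

How it is judged:
On the way, in this order (a step that is already met when the one before it is completed fails the run):
1. the tray is lifted more than 40 mm clear of the bench and the carrier is kept between the blue lines (within 30 mm of the tray's middle) for 2 s (height (world z) of tray above 0.04 m and y of carrier in the frame of tray between -0.03 and 0.03 m), for 2 s.
2. the tray is held above the loading bay, within 50 mm of its middle and more than 10 mm clear of its deck, and the carrier is kept between the blue lines for 3 s (horizontal distance between tray and bay_deck below 0.05 m and z of tray in the frame of bay_deck above 0.01 m and y of carrier in the frame of tray between -0.03 and 0.03 m), for 3 s.
At the end, for the whole second after the job is handed in: The tray stands level on the bay's deck inside its edge, within 20 mm of its centre and 0.1 rad of its direction, released and at rest; the carrier lies at rest (under 0.03 m/s) on the tray's floor within 40 mm of the tray's middle (horizontal distance between tray and bay_deck below 0.02 m and z of tray in the frame of bay_deck below 0.004 m and angle between tray's own z axis and vertical below 0.03 rad and angle between the y axis of tray and the y axis of bay, either way round below 0.1 rad and y of carrier in the frame of tray between -0.04 and 0.04 m and z of carrier in the frame of tray below 0.05 m and linear speed of tray below 0.02 m/s and linear speed of carrier below 0.03 m/s); the robot touches nothing.
It fails at once if the carrier rolls up to an end rim (more than 110 mm from the tray's middle) or leaves the tray (y of carrier in the frame of tray above 0.11 m or y of carrier in the frame of tray below -0.11 m or z of carrier in the frame of tray above 0.06 m).
It fails at once if the robot touches the carrier (contact force between any of the fingers, the arm and carrier above 0.5 N).
It fails at once if the tray is tipped by more than 0.3 rad (angle between tray's own z axis and vertical above 0.3 rad).
It fails at once if the tray is slammed onto the bay or pressed down on it (more than 60 N) (contact force between tray and bay above 60 N).
It fails at once if the tube rack, tip box or steel bottle is moved by more than 20 mm (distance of any of tube_rack, tip_box, steel_bottle from where it was at the start of the episode above 0.02 m).
It also fails if it takes over 72 s, if anything falls off the work surface, if the arm or the gripper's body presses on something with over 40 N, if the wrist force passes 120 N, or if a joint passes its speed limit or range.

### The arm

A 6-joint arm with a two-finger parallel gripper is mounted at the origin on the work surface. World frame = base frame: x ahead of the robot, y to its left, z up, the work surface at z = 0. Lengths are in m, angles in rad, forces in N, time in s.
With the tool pointing down it reaches from about 0.425 to 0.95 m from the base axis. Payload 3.5 kg.
Tool frame: the origin (TCP) lies between the finger pads; the fingertips stand 19 mm ahead of it and the grasp point (between the pads) is the TCP; z points along the fingers, y is the line along which they close (so a half turn about z gives the same grasp; the last joint's range is limited). The gripper opens to 85 mm and grips with 20 to 120 N. Pads are 22 mm wide; open, the fingers measure 114 mm over their backs; the gripper's body (76 mm by 85 mm) begins 54 mm behind the grasp point. The pads swing forward as they close: fully open they stand 13 mm farther back than shut.
Start: joints at [1.04, 0.286, 1.577, -0, 1.279, -0.15], TCP at [0.251, 0.627, 0.25] pointing down, gripper open.
Joint ranges: [-2.77, 2.77], [-0.9, 2.22], [0.21, 2.48], [-1.53, 4.67], [0.24, 2.81], [-2.84, 2.84]. Speed limits (rad/s): [2.79, 2.79, 3.14, 3.14, 3.14, 3.14].

### API

Orientations are given as a unit quaternion [x, y, z, w].
In Python, from plant import monitor, eyes, ctrl gives the robot as it stands.
- The arm moves only by the shell command python3 -m handwheel 'ROWS' [FORCE]. ROWS is JSON, a list of rows, each a list of 7 numbers: the shift along the tool's x, y, z in units of 40 cm (1.0 is 40 cm), then the turn, a rotation vector about the tool's x, y, z in units of pi rad (1.0 is pi rad), then the opening, from -1 (shut) to 1 (fully open). A call has 1 to 12 rows; each row is the pose to reach, as a shift and turn from the pose commanded when the call began, along the tool's axes at that moment, turning the shorter way round; what a row does not reach only later rows make up. A row lasts 1/8 s, in which the tool goes at most 62.5 mm and 10.7 degrees, less where a joint would pass 70% of its speed; a pose out of reach is approached as far as the arm can. A call with a number of a shift or a turn outside -1 to 1 is refused whole. A call with a gripper value outside its range is refused whole. The fingers move at their own pace and stop on an object; FORCE is the grip in N (left out, the last holds). Time passes only in rows, so rows that repeat a pose let the fingers close. It gives the time, the measured TCP pose, the force, the opening and the grip force at its end, in the units of the state.
- monitor.get_state(): the state, without advancing time (a new reading comes with each control period).
- eyes.read_camera(name): name is "scene" or "top"; returns the picture (420x560x3 uint8, red, green, blue); there is no depth.
- eyes.camera_params(name): a dict with "K" (3x3 intrinsics, pixels), "R" (3x3) and "t" (3): a world point X has camera coordinates R X + t. Camera axes: x right, y down, z forward; pixel columns grow to the right and rows downward; lengths in m; the calibration is good to about 2 mm. A picture is of the moment at which its call begins. camera_params takes no time and is no camera call.
- ctrl.sign_off(): hands the job in; it is judged then, once.
The state is a dict: "time": time; "qpos": joint angles; "dq": joint speeds; "joint_efforts": joint torques, N m; "eef_pos": TCP position; "tcp_rot": TCP orientation; "contact_force": force on the tool from outside, world axes, zero at the start; "wrist_torque": the same for the moment, N m; "opening": opening from 0.0 (shut) to 1.0 (fully open); "finger_force": force on a finger pad.
Only numpy, scipy, OpenCV 4.12 (cv2) and the standard library are available. Lean on these libraries where they do the work, as an engineer would, in place of code of your own. Each camera call takes 0.05 s, during which the arm holds its last target. There are 200 camera calls.

## Working session

There is one attempt and no reset: what is moved stays moved. The work goes in short steps, Python scripts to look and compute and a shell command to move; the robot and the scene stay as the last step left them, time stands still between calls to the robot, and variables do not carry over. Pictures are saved under pics/ and viewed, at most 10 in all, crops included, and the job is handed in when it is done.

```bash
ls; mkdir -p pics
python3 - <<'E'
from plant import monitor, eyes
import cv2,numpy as np
s=monitor.get_state();print(s)
for n in("scene","top"):
    im=eyes.read_camera(n);cv2.imwrite(f"pics/{n}0.png",im[:,:,::-1]);p=eyes.camera_params(n)
    print(n,p["K"].round(1).tolist(),p["R"].round(4).tolist(),p["t"].round(4).tolist())
E
```

```text
pics
{'time': 0.0, 'qpos': array([ 1.04001672e+00,  2.87159189e-01,  1.57819056e+00,  1.10117408e-05,
        1.27859566e+00, -1.50018144e-01]), 'dq': array([ 3.20417732e-05, -6.62714687e-04, -1.44675014e-03, -2.52730809e-03,
       -7.62607960e-04, -4.79977085e-04]), 'joint_efforts': array([ 1.28297601e-03, -4.05985773e+01, -2.92620814e+01, -9.44293083e-05,
        5.80991007e-03, -4.23141842e-06]), 'eef_pos': array([0.25051428, 0.62612696, 0.24894411]), 'tcp_rot': array([ 1.89234194e-01,  9.81931279e-01, -1.10711704e-03, -3.97716503e-04]), 'contact_force': array([0.12393246, 0.58165118, 0.66912869]), 'wrist_torque': array([ 0.00901266, -0.0013879 ,  0.05374165]), 'finger_force': 0.0, 'opening': 0.9972151944324555}
scene [[393.7, 0.0, 272.9], [0.0, 393.7, 211.1], [0.0, 0.0, 1.0]] [[-0.3004, 0.9538, 0.0064], [0.764, 0.2447, -0.597], [-0.571, -0.1745, -0.8022]] [0.0139, -0.3659, 1.4775]
top [[413.6, 0.0, 277.6], [0.0, 413.6, 212.3], [0.0, 0.0, 1.0]] [[0.0108, -0.9999, 0.0016], [-0.9894, -0.0109, -0.1451], [0.1451, -0.0, -0.9894]] [0.1426, 0.5427, 1.3008]
```

View pics/scene0.png

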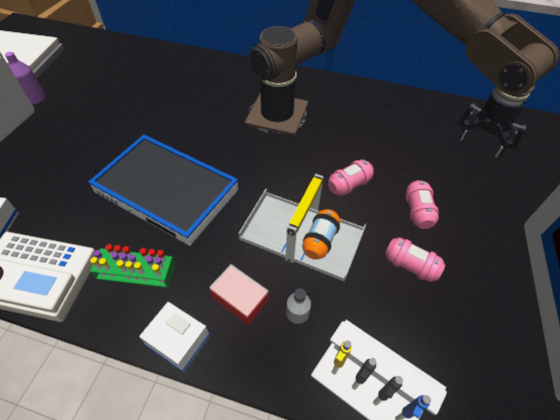

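View pics/top0.png

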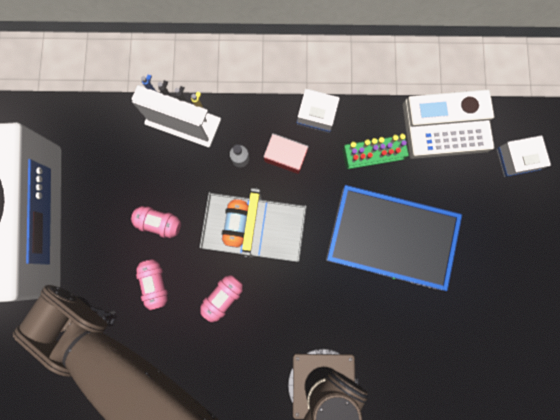

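The scene view shows the yellow bar at (306,207), and the carrier (pale blue, orange ends) at (322,235). Three pink look-alikes are at (351,177), (422,204) and (415,259). The bay is at (164,187). In the top view the bar is at (251,220), the carrier at (236,222), the bay at (395,237) and the bottle at (238,155). Only the pale blue and orange cylinder on the tray fits the carrier.

```bash
cat > h.py <<'E'
import cv2,numpy as np
from plant import monitor,eyes
from scipy.spatial.transform import Rotation as Ro
HSV=dict(yellow=((24,150,120),(34,255,255)),orange=((5,170,120),(17,255,255)),blue=((106,170,90),(122,255,255)))
def grab(n): return eyes.read_camera(n),eyes.camera_params(n)
def cast(uv,p,z):
    uv=np.atleast_2d(uv).astype(float);d=np.c_[uv,np.ones(len(uv))]@np.linalg.inv(p["K"]).T@p["R"]
    C=-p["R"].T@p["t"];return (C+d*((z-C[2])/d[:,2])[:,None])[:,:2]
def mask(im,c,roi=None):
    m=cv2.inRange(cv2.cvtColor(im,cv2.COLOR_RGB2HSV),*map(np.array,HSV[c]))
    return m
def blobs(m,amin=15):
    n,l,s,c=cv2.connectedComponentsWithStats(m)
    return [(s[i,4],c[i],np.argwhere(l==i)[:,::-1]) for i in np.argsort(-s[:,4]) if i and s[i,4]>=amin]
def rect(pts,p,z):
    return cv2.minAreaRect(cast(pts,p,z).astype(np.float32))
E
python3 - <<'E'
from h import *
for n in("top","scene"):
    im,p=grab(n)
    for c,z in(("yellow",.164),("orange",.044),("blue",.051)):
        for a,cc,pts in blobs(mask(im,c),25)[:3]:
            r=rect(pts,p,z);print(n,c,a,cc.round(),np.round(r[0],4),np.round(r[1],3),round(r[2],2))
im,p=grab("top")
crop=im[130:310,190:330];cv2.imwrite("pics/c1.png",cv2.resize(crop,None,fx=3.3,fy=3.3,interpolation=2)[:,:,::-1])
E
```

```text
top orange 54 [238. 204.] [0.5644 0.2768] [0.059 0.025] 82.42
top blue 542 [439. 237.] [ 0.4497 -0.2848] [0.262 0.247] 76.7
scene yellow 522 [306. 201.] [0.496  0.2299] [0.027 0.17 ] 83.23
scene yellow 119 [342. 353.] [0.8512 0.3997] [0.02  0.036] 76.35
scene yellow 37 [ 93. 260.] [ 0.8175 -0.1946] [0.017 0.014] 66.63
scene orange 373 [314. 248.] [0.555  0.2779] [0.07  0.061] 76.99
scene orange 99 [331. 214.] [0.4293 0.2973] [0.068 0.033] 76.06
scene blue 1526 [164. 184.] [ 0.4656 -0.2229] [0.388 0.252] 76.33
scene blue 66 [417. 411.] [0.8834 0.5823] [0.013 0.02 ] 69.59
scene blue 34 [421. 403.] [0.8639 0.5904] [0.022 0.015] 49.26
```

View pics/c1.png

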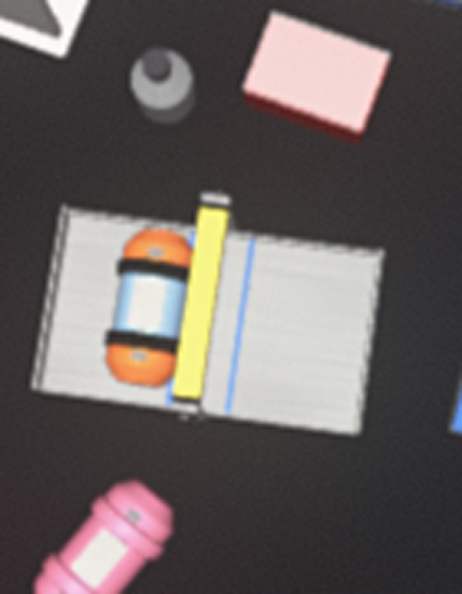

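The crop confirms it: the pale-blue and orange carrier lies on the tray left of the bar (+y side), and the pink ones lie off the tray.

```bash
sed -i 's/^HSV=.*/HSV=dict(yellow=((24,100,130),(34,255,255)),orange=((4,120,110),(19,255,255)),blue=((100,110,90),(122,255,255)))/' h.py
cat >> h.py <<'E'
def carrier(n,c,yaw,z,show=True,R=.16):
    "orange pixels near c (xy), cast on axis height z, in the tray's axes: extents"
    im,p=grab(n);P=np.argwhere(mask(im,"orange")>0)[:,::-1]
    q=cast(P,p,z)-c;ex=np.array([np.cos(yaw),np.sin(yaw)]);ey=np.array([-ex[1],ex[0]])
    q=np.c_[q@ex,q@ey];q=q[np.all(abs(q)<[.13,R],1)]
    out=[]
    for s in(q[q[:,0]>0.0],q[q[:,0]<0.0]):
        if len(s)>20: out.append([len(s),*np.percentile(s[:,1],[2,50,98]),s[:,0].mean()])
    return np.array(out)
E
python3 - <<'E'
from h import *
for n in("top","scene"):
    im,p=grab(n)
    for c,z in(("yellow",.164),("blue",.051)):
        for a,cc,pts in blobs(mask(im,c),150)[:2]:
            r=rect(pts,p,z);print(n,c,a,cc.round(),np.round(r[0],4),np.round(r[1],3),round(r[2],2))
    print(carrier(n,np.array([.496,.23]),-.118,.044).round(4))
E
```

```text
top yellow 487 [250. 221.] [0.4958 0.2281] [0.027 0.171] 83.4
top blue 1886 [398. 237.] [ 0.4645 -0.2257] [0.388 0.254] 76.24
top blue 317 [ 28. 210.] [0.5379 0.9489] [0.338 0.01 ] 4.7
[[ 1.57e+02  2.48e-02  5.31e-02  8.56e-02  6.12e-02]
 [ 1.88e+02  2.47e-02  5.36e-02  8.75e-02 -5.41e-02]]
scene yellow 530 [305. 202.] [0.4961 0.2304] [0.026 0.17 ] 83.15
scene blue 1687 [164. 186.] [ 0.4664 -0.2224] [0.39  0.253] 76.27
scene blue 162 [418. 408.] [0.8799 0.5844] [0.023 0.057] 66.4
[[ 4.07e+02  2.30e-02  5.63e-02  8.72e-02  5.35e-02]
 [ 1.15e+02  2.48e-02  6.03e-02  8.90e-02 -7.45e-02]]
```

```bash
cat >> h.py <<'E'
def down(yaw): # tool down, tool y along tray +y (yaw), tool x = -tray x
    c,s=np.cos(yaw),np.sin(yaw);return Ro.from_matrix(np.array([[-c,-s,0],[-s,c,0],[0,0,-1]]))
def row(pos,R,st=None,p0=None,R0=None):
    st=st or monitor.get_state()
    p0=st["eef_pos"] if p0 is None else p0;R0=Ro.from_quat(st["tcp_rot"]) if R0 is None else R0
    return np.r_[R0.inv().apply(np.array(pos)-p0)/.4,(R0.inv()*R).as_rotvec()/np.pi].round(4)
def st():
    s=monitor.get_state();print("t",round(s["time"],2),"tcp",s["eef_pos"].round(4),"F",s["contact_force"].round(2),"M",s["wrist_torque"].round(3),"op",round(s["opening"],2),"ff",round(s["finger_force"],1));return s
E
python3 -c "
from h import *
print(row([.496,.2295,.25],down(-.117)))"; python3 -m handwheel --help | head -5
```

```text
[-9.380e-01 -6.938e-01  6.000e-04 -1.000e-04 -0.000e+00 -8.400e-02]invalid input: not JSON, or not a number
```

```bash
python3 -m handwheel '[[-0.094,-0.069,0,0,0,-0.008,1],[-0.188,-0.139,0,0,0,-0.017,1],[-0.281,-0.208,0,0,0,-0.025,1],[-0.375,-0.278,0,0,0,-0.034,1],[-0.469,-0.347,0,0,0,-0.042,1],[-0.563,-0.416,0,0,0,-0.05,1],[-0.657,-0.486,0,0,0,-0.059,1],[-0.75,-0.555,0,0,0,-0.067,1],[-0.844,-0.624,0,0,0,-0.076,1],[-0.938,-0.694,0,0,0,-0.084,1],[-0.938,-0.694,0,0,0,-0.084,1]]' 50; python3 -c "
from h import *
s=st();print(row([.496,.2295,.15],down(-.117)))
for n in('top','scene'):
  im,p=grab(n)
  for a,cc,pts in blobs(mask(im,'yellow'),150)[:1]:
    r=rect(pts,p,.164);print(n,a,np.round(r[0],4),np.round(r[1],3),r[2])
  print(carrier(n,np.array([.496,.2295]),-.117,.044).round(4))"
```

```text
time: 1.82
eef_pos: [0.4974, 0.2272, 0.2506]
tcp_rot: [0.061, 0.998, -0.0, 0.0]
contact_force: [-0.7, -0.4, 0.4]
opening: 1.001
finger_force: 0.0
t 1.82 tcp [0.4974 0.2272 0.2506] F [-0.72 -0.36  0.43] M [ 0.016 -0.011 -0.037] op 1.0 ff 0.0
[ 4.400e-03  5.400e-03  2.514e-01 -1.000e-04  2.000e-04 -1.400e-03]
[]
scene 530 [0.4961 0.2304] [0.026 0.17 ] 83.14613342285156
[[ 4.05e+02  2.34e-02  5.67e-02  8.76e-02  5.35e-02]
 [ 1.15e+02  2.54e-02  6.02e-02  8.85e-02 -7.47e-02]]
```

```bash
python3 -m handwheel '[[0.002,0.003,0.06,0,0,0,1],[0.004,0.005,0.12,0,0,-0.001,1],[0.004,0.005,0.18,0,0,-0.001,1],[0.004,0.005,0.23,0,0,-0.001,1],[0.004,0.005,0.251,0,0,-0.001,1],[0.004,0.005,0.251,0,0,-0.001,-1],[0.004,0.005,0.251,0,0,-0.001,-1],[0.004,0.005,0.251,0,0,-0.001,-1],[0.004,0.005,0.251,0,0,-0.001,-1],[0.004,0.005,0.251,0,0,-0.001,-1],[0.004,0.005,0.251,0,0,-0.001,-1]]' 50; python3 -c "
from h import *
s=st();print(Ro.from_quat(s['tcp_rot']).as_matrix().round(4))
print(carrier('scene',np.array([.496,.2295]),-.117,.044).round(4))"
```

```text
time: 3.4
eef_pos: [0.4953, 0.2312, 0.1512]
tcp_rot: [0.057, 0.998, -0.0, 0.001]
contact_force: [-1.0, -3.1, 5.7]
opening: 0.275
finger_force: 50.3
t 3.4 tcp [0.4953 0.2312 0.1512] F [-1.04 -3.14  5.7 ] M [-0.565  0.202 -0.122] op 0.27 ff 50.3
[[-9.935e-01  1.138e-01  1.300e-03]
 [ 1.138e-01  9.935e-01 -8.000e-04]
 [-1.400e-03 -7.000e-04 -1.000e+00]]
[[ 4.05e+02  2.43e-02  5.75e-02  8.87e-02  5.35e-02]
 [ 1.13e+02  2.66e-02  6.11e-02  9.02e-02 -7.46e-02]]
```

```bash
python3 -m handwheel '[[0,0,0,-0.006,0,0,-1],[0,0,0,-0.012,0,0,-1],[0,0,0,-0.018,0,0,-1],[0,0,0,-0.018,0,0,-1],[0,0,-0.02,-0.018,0,0,-1],[0,0,-0.04,-0.018,0,0,-1],[0,0,-0.06,-0.018,0,0,-1]]' 50
cat >> h.py <<'E'
def look(yaw=-.117):
    s=st();c=s["eef_pos"];R=Ro.from_quat(s["tcp_rot"]).as_matrix();print("phi",R[2,1].round(4))
    a=carrier("scene",c[:2],yaw,c[2]-.106)
    # horizontal offset of axis from bar axis; tray tilt adds .106*theta
    m=(a[:,1]+a[:,3])/2;print("yoff",m.round(4),"n",a[:,0],"mean",np.average(m).round(4));return s,a
E
python3 -c "
from h import *
look();look()"
```

```text
time: 4.32
eef_pos: [0.4933, 0.2316, 0.1725]
tcp_rot: [0.057, 0.998, 0.028, -0.0]
contact_force: [0.2, 1.1, -10.3]
opening: 0.275
finger_force: 49.6
t 4.33 tcp [0.4933 0.2316 0.1725] F [  0.17   1.05 -10.34] M [-0.288  0.006 -0.009] op 0.28 ff 49.6
phi 0.0554
yoff [0.0554 0.0563] n [422. 117.] mean 0.0559
t 4.38 tcp [0.4943 0.2318 0.1744] F [ 0.48  0.27 -7.91] M [-0.326  0.072 -0.046] op 0.27 ff 49.8
phi 0.0564
yoff [0.0552 0.0566] n [427. 115.] mean 0.0559
```

```bash
python3 -c "
from h import *
look();look();look()"
```

```text
t 4.42 tcp [0.4949 0.2319 0.1745] F [  1.43  -0.17 -10.53] M [-0.28  -0.176  0.002] op 0.27 ff 49.6
phi 0.057
yoff [0.0557 0.0567] n [431. 114.] mean 0.0562
t 4.47 tcp [0.4949 0.2318 0.1742] F [ 0.23  0.44 -8.87] M [-0.194  0.05   0.027] op 0.27 ff 49.5
phi 0.057
yoff [0.0562 0.0568] n [428. 114.] mean 0.0565
t 4.53 tcp [0.4946 0.2318 0.1739] F [-0.49  0.28 -9.75] M [-0.31   0.088 -0.007] op 0.27 ff 49.6
phi 0.0567
yoff [0.056  0.0568] n [429. 115.] mean 0.0564
```

```bash
cat > sim.py <<'E'
import numpy as np
from scipy.optimize import least_squares
g=9.81;DT=.0025
def sim(x0,knots,dur,m=.35,b=0.,f0=None,tau=.04,acc=None,fr=.0125):
    """x0=[d,v,th,w,phi]; knots: commanded phi at row ends, durations dur; returns states at row ends"""
    d,v,th,w,ph=x0;c0=ph if f0 is None else f0;out=[]
    for k,(c1,T) in enumerate(zip(knots,dur)):
        n=max(1,int(round(T/DT)));a=0 if acc is None else acc[k]
        for i in range(n):
            c=c0+(c1-c0)*(i+1)/n;pd=(c-ph)/tau
            wd_ext=0.
            mo=3.5*(ph+b-th)+.15*(pd-w)-.55*.14*(g*th+a)-m*g*d-.28*m*.146*(g*th+a)
            wd=mo/.018
            s=-.72*(g*th+.13*wd+a)
            fc=.72*g*fr
            if abs(v)<1e-4 and abs(s)<fc: v=0.
            else:
                s0=s-fc*np.sign(v if abs(v)>=1e-4 else s);vn=v+s0*DT
                v=0. if v*vn<0 and abs(s)<fc else vn
            d+=v*DT;w+=wd*DT;th+=w*DT;ph+=pd*DT
        c0=c1;out.append([d,v,th,w,ph])
    return np.array(out)
def steady(d,phi,m=.35,b=0.): return (3.5*(phi+b)-m*g*d)/(3.5+.755+.5)
def plan(x0,n=12,m=.35,b=0.,f0=None,wv=.25,smooth=.12,goal=0.):
    D=[.125]*n
    c=x0[4] if f0 is None else f0
    def cost(k):
        o=sim(x0,k,D,m,b,f0);W=np.linspace(.1,1,n)**2
        return np.r_[(o[:,0]-goal)*W*30,o[:,1]*W*wv*30,smooth*20*np.diff(np.r_[c,k]),o[-1,2]*10,o[-1,3]]
    k0=np.linspace(c,m*g*goal/3.5,n)
    return least_squares(cost,k0,bounds=(-.15,.15),diff_step=1e-3,max_nfev=40).x
E
python3 - <<'E'
from sim import *
x=[.0555,0,steady(.0555,.0567),0,.0567]
k=plan(x);print("rad",k.round(3));print("units",(-(k-.0567)/np.pi).round(4))
for m,b in((.35,0),(.3,0),(.4,0),(.35,.008),(.35,-.008)):
    o=sim([.0555,0,steady(.0555,.0567,m,b),0,.0567],k,[.125]*12,m,b)
    print(m,b,(o[:,0]*1e3).round(0),(o[:,1]*1e3).round(0))
E
```

```text
rad [0.053 0.05  0.044 0.044 0.043 0.046 0.045 0.04  0.034 0.026 0.018 0.007]
units [0.001  0.0022 0.004  0.0042 0.0043 0.0035 0.0036 0.0052 0.0071 0.0099
 0.0122 0.0158]
0.35 0 [56. 56. 56. 56. 56. 56. 56. 56. 56. 56. 57. 60.] [ 0.  0.  0.  0.  0.  0.  0.  0.  0.  5. 17. 37.]
0.3 0 [56. 56. 56. 56. 56. 56. 56. 56. 56. 56. 56. 57.] [ 0.  0.  0.  0.  0.  0.  0.  0.  0.  1.  6. 20.]
0.4 0 [56. 56. 56. 56. 56. 56. 56. 57. 59. 63. 68. 77.] [ 0.  0.  0.  0.  2.  3.  5. 11. 19. 34. 57. 94.]
0.35 0.008 [56. 56. 56. 56. 56. 56. 56. 56. 56. 56. 56. 57.] [ 0.  0.  0.  0.  0.  0.  0.  0.  0.  1.  6. 19.]
0.35 -0.008 [56. 56. 56. 56. 56. 56. 57. 58. 60. 63. 69. 78.] [ 0.  0.  0.  0.  2.  4.  6. 12. 20. 35. 58. 93.]
```

```bash
sed -i 's/^def plan(x0,n=12,/def plan(x0,n=12,kick=0.,/; s/k0=np.linspace(c,m\*g\*goal\/3.5,n)/k0=np.linspace(c,m*g*goal\/3.5,n);k0[:4]+=kick/; s/max_nfev=40/max_nfev=80/' sim.py
python3 - <<'E'
from sim import *
x=[.0555,0,steady(.0555,.0567),0,.0567]
for kick in(.03,.06):
  k=plan(x,kick=kick);print("rad",k.round(3));print("units",(-(k-.0567)/np.pi).round(4))
  for m,b in((.35,0),(.3,0),(.4,0),(.35,.008),(.35,-.008)):
    o=sim([.0555,0,steady(.0555,.0567,m,b),0,.0567],k,[.125]*12,m,b)
    print(m,b,(o[:,0]*1e3).round(0),(o[:,1]*1e3).round(0))
E
```

```text
rad [ 0.132  0.129  0.087  0.038 -0.    -0.023 -0.03  -0.021 -0.01  -0.003
 -0.    -0.   ]
units [-0.0241 -0.0229 -0.0096  0.006   0.0181  0.0254  0.0276  0.0249  0.0213
  0.0191  0.0181  0.0181]
0.35 0 [53. 46. 40. 31. 19.  9.  3.  0.  0.  1.  1.  1.] [-47. -56. -55. -87. -91. -64. -35. -10.   2.   2.   0.   0.]
0.3 0 [ 53.  45.  36.  25.  10.  -4. -15. -25. -33. -40. -48. -59.] [ -52.  -67.  -72. -110. -121. -101.  -82.  -71.  -61.  -60.  -71.  -91.]
0.4 0 [54. 47. 43. 36. 28. 23. 23. 25. 30. 39. 50. 65.] [-41. -45. -38. -63. -59. -21.  10.  29.  53.  79. 105. 138.]
0.35 0.008 [  53.   45.   36.   24.    8.   -7.  -21.  -34.  -48.  -64.  -83. -109.] [ -53.  -68.  -75. -115. -130. -117. -107. -108. -115. -136. -176. -234.]
0.35 -0.008 [54. 48. 43. 37. 29. 25. 26. 30. 38. 49. 65. 86.] [-41. -44. -37. -59. -52. -11.  20.  44.  75. 110. 146. 191.]
rad [ 0.132  0.128  0.087  0.038  0.    -0.022 -0.029 -0.021 -0.008 -0.002
  0.     0.   ]
units [-0.024  -0.0228 -0.0096  0.006   0.018   0.0251  0.0272  0.0246  0.0207
  0.0186  0.018   0.0179]
0.35 0 [53. 46. 40. 31. 19.  9.  3.  0.  0.  0.  0.  0.] [-47. -55. -55. -86. -91. -64. -35. -11.   1.   0.   0.   0.]
0.3 0 [ 53.  45.  36.  25.  10.  -4. -15. -25. -33. -41. -50. -60.] [ -52.  -66.  -72. -110. -121. -102.  -83.  -72.  -64.  -64.  -75.  -97.]
0.4 0 [54. 47. 43. 36. 28. 23. 23. 25. 30. 38. 49. 64.] [-41. -45. -38. -62. -59. -21.  10.  28.  51.  76. 102. 132.]
0.35 0.008 [  53.   45.   36.   24.    9.   -7.  -21.  -34.  -49.  -64.  -84. -110.] [ -52.  -67.  -75. -115. -130. -118. -108. -109. -118. -139. -180. -240.]
0.35 -0.008 [54. 48. 43. 37. 29. 25. 26. 30. 37. 49. 64. 85.] [-41. -44. -36. -59. -52. -11.  19.  43.  73. 107. 142. 185.]
```

```bash
cat > mpc.py <<'E'
import json,sys
from h import *
from sim import *
H=json.load(open("hist.json"))
units=json.loads(sys.argv[1]);nl=int(sys.argv[2]) if len(sys.argv)>2 else 2
kick=float(sys.argv[3]) if len(sys.argv)>3 else 0.
yaw=H["yaw"] if len(sys.argv)<5 else float(sys.argv[4]);H["yaw"]=yaw
base=H["cmd"]
for u in units: H["seg"].append([base-u*np.pi,.125,None]);H["cmd"]=base-u*np.pi
s=st();R=Ro.from_quat(s["tcp_rot"]).as_matrix();ph=R[2,1]
for i in range(nl):
    s=monitor.get_state();c=s["eef_pos"];a=carrier("scene",c[:2],yaw,c[2]-.106)
    y=((a[:,1]+a[:,3])/2).mean();H["seg"][-1][2]=y;H["seg"].append([H["cmd"],.05,None])
    print("y",round(y,4),"n",a[:,0],end="; ")
json.dump(H,open("hist.json","w"))
S=H["seg"][H.get("i0",0):];K=[q[0] for q in S];T=[q[1] for q in S];I=[i for i,q in enumerate(S) if q[2] is not None]
Y=np.array([S[i][2] for i in I]);x0=H["x0"]
def run(q): return sim([q[0],q[3],x0[2]+steady(q[0],x0[4],q[1],q[2])*(x0[2]==0),0,x0[4]],K,T,q[1],q[2],fr=q[4])
def res(q):
    o=run(q)
    return np.r_[(o[I,0]+.106*o[I,2]-Y)/.0007,(q[0]-x0[0])/.001,(q[1]-H["m"])/.04,(q[2]-H["b"])/.008,(q[3]-x0[1])/.004,(q[4]-.0125)/.001]
q=least_squares(res,[x0[0],H["m"],H["b"],x0[1],.0125],x_scale=[.01,.1,.01,.01,.01],diff_step=1e-3).x;o=run(q)
print("\nfit d0 %.4f m %.3f b %.4f v0 %.4f fr %.4f"%tuple(q),"res mm",((o[I,0]+.106*o[I,2]-Y)*1e3).round(1)[-8:])
x=o[-1];print("now d %.4f v %.4f th %.4f w %.3f phi %.4f"%tuple(x),"meas phi",ph.round(4),"cmd",round(H["cmd"],4))
k=plan(x,m=q[1],b=q[2],f0=H["cmd"],kick=kick);o=sim(x,k,[.125]*12,q[1],q[2],H["cmd"])
print("units",(-(k-H["cmd"])/np.pi).round(4).tolist());print("d",(o[:,0]*1e3).round(0),"v",(o[:,1]*1e3).round(0))
o=sim(x,[H["cmd"]]*8,[.125]*8,q[1],q[2],H["cmd"]);print("if held d",(o[:,0]*1e3).round(0))
E
echo '{"cmd":0.0567,"m":0.35,"b":0.0,"x0":[0.0555,0,0,0,0.0567],"seg":[],"yaw":-0.117}' > hist.json
python3 -m handwheel '[[0,0,-0.02,-0.024,0,0,-1],[0,0,-0.04,-0.023,0,0,-1],[0,0,-0.06,-0.01,0,0,-1]]' 50; python3 mpc.py '[-0.024,-0.023,-0.01]' 2
```

```text
time: 4.95
eef_pos: [0.4945, 0.2299, 0.1982]
tcp_rot: [0.058, 0.997, 0.043, 0.002]
contact_force: [1.5, -0.5, -9.2]
opening: 0.269
finger_force: 50.2
t 4.95 tcp [0.4945 0.2299 0.1982] F [ 1.55 -0.55 -9.22] M [-0.351  0.04   0.014] op 0.27 ff 50.2
y 0.0441 n [442. 109.]; y 0.0384 n [440. 109.]; 
fit d0 0.0553 m 0.341 b 0.0022 v0 0.0000 fr 0.0124 res mm [ 0.2 -0.1]
now d 0.0287 v -0.1207 th 0.0291 w -0.100 phi 0.0890 meas phi 0.0858 cmd 0.0881
units [0.0349, 0.0489, 0.0502, 0.0451, 0.0383, 0.0326, 0.0286, 0.0272, 0.0278, 0.0283, 0.0288, 0.0287]
d [13.  3. -5. -9. -8. -5. -2. -1. -0. -0. -0. -0.] v [-102.  -70.  -58.   -6.   24.   24.   16.    9.    0.    0.    0.    0.]
if held d [   9.  -16.  -47.  -89. -145. -219. -317. -448.]
```

```bash
python3 -m handwheel '[[0,0,0,0.035,0,0,-1],[0,0,0,0.049,0,0,-1]]' 50; python3 mpc.py '[0.035,0.049]' 1
```

```text
time: 5.3
eef_pos: [0.4944, 0.231, 0.1977]
tcp_rot: [0.057, 0.998, -0.033, -0.002]
contact_force: [-0.7, -0.8, -9.9]
opening: 0.273
finger_force: 50.2
t 5.3 tcp [0.4944 0.231  0.1977] F [-0.71 -0.8  -9.94] M [-0.021  0.11   0.031] op 0.27 ff 50.2
y 0.0177 n [275.  61.]; 
fit d0 0.0512 m 0.362 b -0.0140 v0 0.0000 fr 0.0122 res mm [ 0.8  2.2 -0.8]
now d 0.0265 v 0.0129 th -0.1031 w -0.226 phi -0.0620 meas phi -0.0668 cmd -0.0658
units [-0.0352, -0.0493, -0.0488, -0.0473, -0.0471, -0.0369, -0.0333, -0.022, -0.0243, -0.0243, -0.0259, -0.0264]
d [26. 26. 30. 31. 26. 20. 15.  9.  5.  3.  2.  2.] v [-19.  22.  35. -23. -55. -39. -46. -37. -27. -11.   0.   0.]
if held d [ 30.  42.  65. 100. 148. 215. 307. 431.]
```

```bash
sed -i 's|y=((a\[:,1\]+a\[:,3\])/2).mean()|y=np.mean(a[:,3]-np.where(a[:,4]>0,.0321,.0335))|; s|print("y",round(y,4),"n",a\[:,0\],end="; ")|print("y",round(y,4),"n",a.round(4).tolist(),end="; ")|' mpc.py
python3 - <<'E'
import json
H=json.load(open("hist.json"))
for s in H["seg"][-2:]: s[2]=None
json.dump(H,open("hist.json","w"))
E
python3 mpc.py '[]' 1; python3 -c "
from h import *
"
```

```text
t 5.35 tcp [0.4944 0.2312 0.1975] F [ -0.41  -0.27 -10.26] M [-0.046  0.013 -0.006] op 0.27 ff 50.2
y 0.0017 n [[266.0, -0.0074, 0.0131, 0.0345, 0.053], [56.0, 0.0067, 0.0195, 0.0345, -0.0711]]; 
fit d0 0.0537 m 0.343 b -0.0046 v0 0.0000 fr 0.0124 res mm [ 0.4  0.7 -0.2]
now d 0.0090 v -0.0224 th -0.0852 w 0.098 phi -0.0648 meas phi -0.0673 cmd -0.0658
units [-0.0276, -0.0348, -0.0343, -0.0315, -0.0289, -0.0273, -0.0252, -0.0237, -0.0235, -0.0229, -0.0227, -0.0225]
d [ 7.  7. 10.  9.  6.  4.  2.  1.  0.  0.  0.  0.] v [-19.  20.  17. -18. -24. -16. -13.  -8.  -1.   0.   0.   0.]
if held d [  9.  18.  34.  57.  89. 134. 195. 276.]
```

```bash
python3 -m handwheel '[[0,0,0,-0.025,0,0,-1]]' 50; python3 mpc.py '[-0.025]' 2
```

```text
time: 5.52
eef_pos: [0.4942, 0.2313, 0.1974]
tcp_rot: [0.056, 0.998, 0.008, -0.0]
contact_force: [-1.1, 0.1, -10.5]
opening: 0.272
finger_force: 50.2
t 5.53 tcp [0.4942 0.2313 0.1974] F [ -1.06   0.11 -10.54] M [-0.037  0.029 -0.006] op 0.27 ff 50.2
y 0.0107 n [[304.0, -0.005, 0.0202, 0.0435, 0.0516], [79.0, 0.0061, 0.0233, 0.0434, -0.0742]]; y 0.0154 n [[320.0, -0.0028, 0.023, 0.0478, 0.0511], [88.0, 0.0063, 0.0263, 0.0486, -0.0748]]; 
fit d0 0.0531 m 0.271 b -0.0162 v0 0.0000 fr 0.0126 res mm [ 0.1  0.5  2.8 -0.8 -1.6]
now d 0.0161 v 0.0435 th 0.0128 w 0.230 phi 0.0110 meas phi 0.0156 cmd 0.0127
units [-0.0227, -0.0177, -0.0224, -0.0175, -0.0097, -0.0021, 0.0034, 0.0042, 0.0028, 0.0011, -0.0006, -0.0006]
d [22. 23. 22. 18. 13.  8.  4.  1.  0.  0.  0.  0.] v [ 26.   0. -18. -39. -40. -40. -31. -13.   0.   0.   0.   0.]
if held d [ 25.  33.  41.  50.  63.  78.  97. 122.]
```

```bash
python3 -m handwheel '[[0,0,0,-0.023,0,0,-1],[0,0,0,-0.019,0,0,-1]]' 50; python3 mpc.py '[-0.023,-0.019]' 2
```

```text
time: 5.88
eef_pos: [0.4943, 0.2295, 0.1977]
tcp_rot: [0.058, 0.998, 0.035, 0.002]
contact_force: [-0.0, 0.9, -9.9]
opening: 0.273
finger_force: 50.3
t 5.88 tcp [0.4943 0.2295 0.1977] F [-0.01  0.9  -9.91] M [-0.148  0.06   0.067] op 0.27 ff 50.3
y 0.0151 n [[309.0, -0.0032, 0.0233, 0.0476, 0.0505], [87.0, 0.0069, 0.0254, 0.0482, -0.075]]; y 0.0112 n [[282.0, -0.0041, 0.0215, 0.0439, 0.0506], [78.0, 0.0062, 0.0235, 0.0441, -0.0742]]; 
fit d0 0.0518 m 0.497 b 0.0115 v0 0.0000 fr 0.0133 res mm [ 0.2  1.1  3.7 -2.7 -4.1  0.7  2.5]
now d 0.0039 v -0.0617 th 0.0641 w -0.079 phi 0.0726 meas phi 0.0704 cmd 0.0724
units [0.0357, 0.0488, 0.0489, 0.0427, 0.0356, 0.0302, 0.0264, 0.0253, 0.0263, 0.0267, 0.0269, 0.0268]
d [ -3.  -7. -12. -13.  -9.  -5.  -2.  -1.  -0.  -0.  -0.  -0.] v [-38. -37. -30.  16.  34.  27.  18.  10.   0.   0.   0.   0.]
if held d [  -7.  -27.  -55.  -96. -154. -236. -352. -516.]
```

```bash
python3 - <<'E'
s=open('mpc.py').read()
a=s.index('S=H["seg"]');b=s.index('x=o[-1]')
s=s[:a]+'''S=H["seg"];I=[i for i,q in enumerate(S) if q[2] is not None];j=I[-min(len(I),H["nw"])]
while sum(q[1] for q in S[j:])<.45 and j>0: j-=1
S0=S[:j+1];S=S[j+1:];K=[q[0] for q in S];T=[q[1] for q in S];I=[i for i,q in enumerate(S) if q[2] is not None]
Y=np.array([S[i][2] for i in I]);c0=S0[-1][0]
# state at window start: d,v,th free; phi at command
def run(q): return sim([q[0],q[1],q[2],q[3],c0],K,T,q[4],q[5],f0=c0)
def res(q):
    o=run(q);t0=steady(q[0],c0,q[4],q[5])
    return np.r_[(o[I,0]+.106*o[I,2]-Y)/.0008,(q[1])/.08,(q[2]-t0)/.03,q[3]/.3,(q[4]-.35)/.03,(q[5]-H["b"])/.003]
y0=S0[-1][2] if S0[-1][2] is not None else Y[0]
q=least_squares(res,[y0-.106*steady(y0,c0),0,steady(y0,c0),0,.35,H["b"]],x_scale=[.01,.05,.03,.3,.1,.01],diff_step=1e-3).x;o=run(q)
print("\\nfit",q.round(4),"res mm",((o[I,0]+.106*o[I,2]-Y)*1e3).round(1));q=[0,q[4],q[5]]
'''+s[b:]
s=s.replace('H["cmd"],kick=kick)','H["cmd"],kick=kick,smooth=H["sm"],wv=H["wv"])')
open('mpc.py','w').write(s)
import json
H=json.load(open("hist.json"));H.update(nw=5,sm=.25,wv=.5);json.dump(H,open("hist.json","w"))
E
python3 mpc.py '[]' 0;  python3 - <<'E'
import json;H=json.load(open("hist.json"));print([[round(a or 9,4) for a in q] for q in H["seg"]])
E
```

```text
t 5.97 tcp [0.4945 0.2302 0.1979] F [ -0.53  -0.57 -10.29] M [-0.217  0.089 -0.013] op 0.27 ff 50.3

fit [ 0.0082 -0.0005 -0.0511  0.0608  0.3417  0.0032] res mm [-2.5 -4.4  1.7  3.7]
now d 0.0059 v -0.0508 th 0.0581 w -0.139 phi 0.0726 meas phi 0.0705 cmd 0.0724
units [0.0276, 0.0395, 0.0416, 0.0382, 0.0334, 0.0293, 0.0259, 0.0244, 0.0245, 0.0245, 0.0245, 0.0245]
d [ -1.  -6. -11. -12.  -9.  -6.  -4.  -2.  -1.  -1.  -1.  -1.] v [-43. -40. -31.   8.  24.  23.  18.  12.   2.   0.   0.   0.]
if held d [  -4.  -21.  -44.  -76. -119. -178. -256. -361.]
[[0.1321, 0.125, 9], [0.129, 0.125, 9], [0.0881, 0.125, 0.0441], [0.0881, 0.05, 0.0384], [0.0881, 0.05, 9], [-0.0218, 0.125, 9], [-0.0658, 0.125, 9], [-0.0658, 0.05, 0.0017], [-0.0658, 0.05, 9], [0.0127, 0.125, 0.0107], [0.0127, 0.05, 0.0154], [0.0127, 0.05, 9], [0.085, 0.125, 9], [0.0724, 0.125, 0.0151], [0.0724, 0.05, 0.0112], [0.0724, 0.05, 9]]
```

```bash
python3 -m handwheel '[[0,0,0,0.03,0,0,-1],[0,0,0,0.039,0,0,-1]]' 50; python3 mpc.py '[0.03,0.039]' 2
```

```text
time: 6.22
eef_pos: [0.4946, 0.231, 0.198]
tcp_rot: [0.056, 0.998, -0.026, -0.001]
contact_force: [-0.2, -0.9, -10.9]
opening: 0.27
finger_force: 50.3
t 6.22 tcp [0.4946 0.231  0.198 ] F [ -0.21  -0.91 -10.94] M [-0.057  0.052  0.01 ] op 0.27 ff 50.3
y -0.0188 n [[246.0, -0.0544, -0.0326, 0.0135, 0.0512], [21.0, -0.0533, 0.0069, 0.0146, -0.0637]]; y -0.0204 n [[245.0, -0.0559, -0.0344, 0.0121, 0.0511], [22.0, -0.0546, 0.0049, 0.0126, -0.0643]]; 
fit [ 0.016   0.      0.0076 -0.051   0.3475 -0.0004] res mm [-0.8  0.7  1.  -0.9]
now d -0.0193 v -0.0598 th -0.0411 w 0.217 phi -0.0494 meas phi -0.0516 cmd -0.0501
units [0.0057, 0.0041, -0.0004, -0.0057, -0.0104, -0.0132, -0.0148, -0.0151, -0.0142, -0.0142, -0.0149, -0.015]
d [-24. -22. -19. -16. -12.  -8.  -5.  -3.  -2.  -2.  -2.  -2.] v [-2. 21. 20. 31. 36. 29. 19. 10.  1.  0.  0.  0.]
if held d [-24. -24. -22. -20. -16. -11.  -3.   7.]
```

```bash
python3 -m handwheel '[[0,0,0,0.005,0,0,-1],[0,0,0,0.003,0,0,-1]]' 50; python3 mpc.py '[0.005,0.003]' 2
```

```text
time: 6.58
eef_pos: [0.4945, 0.2304, 0.1978]
tcp_rot: [0.057, 0.998, -0.03, -0.002]
contact_force: [0.2, 0.0, -9.6]
opening: 0.275
finger_force: 50.3
t 6.58 tcp [0.4945 0.2304 0.1978] F [ 0.15  0.01 -9.57] M [ 0.17  -0.028 -0.02 ] op 0.27 ff 50.3
y -0.0172 n [[244.0, -0.0532, -0.0307, 0.0153, 0.0514], [24.0, -0.0519, 0.0082, 0.0159, -0.0639]]; y -0.0158 n [[244.0, -0.0522, -0.0282, 0.0167, 0.0512], [25.0, -0.0503, 0.0091, 0.0173, -0.0643]]; 
fit [-0.0149  0.023   0.0671  0.0193  0.3567  0.0015] res mm [-0.6 -1.   0.4  1. ]
now d -0.0077 v 0.0571 th -0.0429 w -0.010 phi -0.0597 meas phi -0.0592 cmd -0.0595
units [-0.0204, -0.0296, -0.0317, -0.0297, -0.0266, -0.0239, -0.0214, -0.0201, -0.02, -0.0196, -0.0192, -0.019]
d [-1.  3.  7.  8.  6.  4.  3.  1.  1.  1.  1.  1.] v [ 38.  35.  27.  -6. -17. -15. -12.  -8.  -1.   0.   0.   0.]
if held d [  1.  14.  32.  56.  89. 133. 193. 272.]
```

```bash
python3 -m handwheel '[[0,0,0,-0.017,0,0,-1],[0,0,0,-0.023,0,0,-1]]' 50; python3 mpc.py '[-0.017,-0.023]' 2
```

```text
time: 6.92
eef_pos: [0.4945, 0.23, 0.198]
tcp_rot: [0.057, 0.998, 0.007, 0.0]
contact_force: [-0.2, 1.0, -10.0]
opening: 0.273
finger_force: 50.3
t 6.92 tcp [0.4945 0.23   0.198 ] F [-0.24  0.96 -9.98] M [ 0.083  0.001 -0.008] op 0.27 ff 50.3
y -0.0008 n [[241.0, -0.0355, 0.0121, 0.0318, 0.0512], [49.0, 0.0055, 0.0172, 0.0322, -0.0707]]; y 0.0008 n [[243.0, -0.0345, 0.0133, 0.0338, 0.0508], [51.0, 0.0056, 0.0184, 0.0335, -0.0707]]; 
fit [-0.0118 -0.0401 -0.0183 -0.0842  0.3563  0.0017] res mm [-0.1 -0.2 -0.1  0.2]
now d -0.0002 v 0.0270 th 0.0225 w -0.098 phi 0.0123 meas phi 0.0133 cmd 0.0127
units [-0.0008, -0.0009, -0.0006, -0.0001, 0.0004, 0.001, 0.0017, 0.0022, 0.0027, 0.0033, 0.004, 0.0042]
d [2. 1. 0. 0. 0. 0. 0. 0. 0. 0. 0. 0.] v [ 0. -8. -3. -1. -2.  0.  0.  0.  0.  0.  0.  0.]
if held d [2. 1. 1. 1. 1. 1. 1. 1.]
```

```bash
python3 -m handwheel '[[0,0,0,-0.001,0,0,-1],[0,0,0,-0.001,0,0,-1],[0,0,0,0,0,0,-1]]' 50; python3 mpc.py '[-0.001,-0.001,0]' 2
```

```text
time: 7.4
eef_pos: [0.4945, 0.2304, 0.1979]
tcp_rot: [0.057, 0.998, 0.006, 0.0]
contact_force: [0.0, 1.2, -10.1]
opening: 0.271
finger_force: 50.2
t 7.4 tcp [0.4945 0.2304 0.1979] F [  0.02   1.21 -10.1 ] M [ 0.045  0.023 -0.024] op 0.27 ff 50.2
y -0.006 n [[238.0, -0.0411, 0.0056, 0.0265, 0.0514], [38.0, 0.005, 0.0146, 0.027, -0.069]]; y -0.0074 n [[243.0, -0.0425, 0.0044, 0.0252, 0.0516], [38.0, 0.005, 0.0146, 0.0256, -0.0684]]; 
fit [-0.0073  0.0091 -0.0306  0.0183  0.3525  0.0027] res mm [-0.7 -1.2  0.3  0.5]
now d -0.0102 v -0.0254 th 0.0197 w -0.021 phi 0.0128 meas phi 0.0125 cmd 0.0127
units [0.0132, 0.015, 0.0176, 0.0177, 0.0147, 0.0113, 0.0077, 0.0058, 0.0056, 0.0056, 0.0055, 0.0054]
d [-13. -13. -13. -11.  -9.  -7.  -4.  -2.  -1.  -1.  -1.  -1.] v [-6. -1.  3. 17. 19. 19. 18. 12.  4.  0.  0.  0.]
if held d [ -14.  -19.  -26.  -35.  -47.  -63.  -84. -113.]
```

```bash
python3 -m handwheel '[[0,0,0,0.012,0,0,-1],[0,0,0,0.011,0,0,-1],[0,0,0,0.0105,0,0,-1]]' 50; python3 mpc.py '[0.012,0.011,0.0105]' 2
```

```text
time: 7.88
eef_pos: [0.4944, 0.2304, 0.1978]
tcp_rot: [0.057, 0.998, -0.01, -0.001]
contact_force: [-0.3, 0.9, -10.2]
opening: 0.277
finger_force: 50.2
t 7.88 tcp [0.4944 0.2304 0.1978] F [ -0.25   0.93 -10.19] M [0.137 0.018 0.013] op 0.28 ff 50.2
y -0.0136 n [[236.0, -0.0491, -0.0246, 0.0189, 0.0519], [29.0, -0.0478, 0.0101, 0.0195, -0.0648]]; y -0.0135 n [[239.0, -0.0487, -0.0233, 0.0189, 0.0518], [28.0, -0.0477, 0.0102, 0.0196, -0.0652]]; 
fit [-3.000e-04 -1.470e-02  1.100e-02 -2.060e-02  3.501e-01  1.000e-04] res mm [-0.1  0.1 -0.3  0.3]
now d -0.0128 v 0.0051 th -0.0010 w 0.004 phi -0.0203 meas phi -0.0195 cmd -0.0203
units [0.0051, 0.0056, 0.0038, 0.0012, -0.0012, -0.0033, -0.0045, -0.0049, -0.0052, -0.0055, -0.006, -0.0061]
d [-12. -10.  -9.  -7.  -5.  -3.  -1.  -1.  -0.  -0.  -0.  -0.] v [14. 10. 10. 18. 19. 14.  9.  3.  0.  0.  0.  0.]
if held d [-12. -12. -12. -12. -12. -12. -12. -12.]
```

```bash
python3 -m handwheel '[[0,0,0,-0.001,0,0,-1],[0,0,0,-0.001,0,0,-1],[0,0,-0.005,-0.001,0,0,-1],[0,0,-0.015,-0.001,0,0,-1],[0,0,-0.025,-0.001,0,0,-1],[0,0,-0.03,-0.001,0,0,-1]]' 50; python3 mpc.py '[-0.001,-0.001,-0.001,-0.001,-0.001,-0.001]' 2
```

```text
time: 8.72
eef_pos: [0.4948, 0.2307, 0.2106]
tcp_rot: [0.057, 0.998, -0.008, 0.0]
contact_force: [0.4, -0.5, -10.8]
opening: 0.271
finger_force: 50.3
t 8.72 tcp [0.4948 0.2307 0.2106] F [  0.44  -0.5  -10.82] M [ 0.069 -0.01   0.039] op 0.27 ff 50.3
y -0.014 n [[248.0, -0.0496, -0.0244, 0.0186, 0.0519], [29.0, -0.0489, 0.0097, 0.0191, -0.065]]; y -0.0136 n [[247.0, -0.0496, -0.0244, 0.0186, 0.052], [30.0, -0.0488, 0.0092, 0.0198, -0.0654]]; 
fit [-0.0106 -0.0089  0.0212 -0.1433  0.3531  0.0007] res mm [-0.5 -0.1  0.5  0.1]
now d -0.0132 v 0.0000 th -0.0026 w -0.001 phi -0.0171 meas phi -0.0169 cmd -0.0171
units [-0.0001, -0.0002, -0.0003, -0.0003, -0.0004, -0.0005, -0.0006, -0.0007, -0.0008, -0.0009, -0.001, -0.001]
d [-13. -13. -13. -13. -13. -13. -13. -13. -13. -13. -13. -13.] v [0. 0. 0. 0. 0. 0. 0. 0. 0. 0. 0. 0.]
if held d [-13. -13. -13. -13. -13. -13. -13. -13.]
```

```bash
python3 -m handwheel '[[0,0,-0.006,0,0,0,-1],[0,0,-0.018,0,0,0,-1],[0,0,-0.034,0,0,0,-1],[0,0,-0.05,0,0,0,-1],[0,0,-0.066,0,0,0,-1],[0,0,-0.078,0,0,0,-1],[0,0,-0.084,0,0,0,-1],[0,0,-0.084,0,0,0,-1],[0,0,-0.084,0,0,0,-1]]' 50; python3 mpc.py '[0,0,0,0,0,0,0,0,0]' 2; python3 -c "
from h import *
print(row([.4655,-.224,.245],Ro.from_euler('z',-.240+.117)*Ro.from_quat(monitor.get_state()['tcp_rot'])))"
```

```text
time: 9.95
eef_pos: [0.4944, 0.2311, 0.2431]
tcp_rot: [0.057, 0.998, -0.009, -0.001]
contact_force: [-0.4, 0.1, -9.5]
opening: 0.273
finger_force: 50.3
t 9.95 tcp [0.4944 0.2311 0.2431] F [-0.36  0.11 -9.51] M [0.062 0.022 0.038] op 0.27 ff 50.3
y -0.0143 n [[265.0, -0.0499, -0.0235, 0.0183, 0.0519], [34.0, -0.0489, 0.0084, 0.0187, -0.0666]]; y -0.0143 n [[265.0, -0.0499, -0.0246, 0.0183, 0.0519], [33.0, -0.049, 0.0084, 0.0187, -0.0667]]; 
fit [-0.0137  0.     -0.0029  0.0027  0.35   -0.    ] res mm [-0.1 -0.4  0.3  0.2]
now d -0.0137 v 0.0000 th -0.0029 w -0.000 phi -0.0171 meas phi -0.0175 cmd -0.0171
units [-0.0001, -0.0002, -0.0003, -0.0004, -0.0005, -0.0006, -0.0007, -0.0008, -0.0008, -0.001, -0.0011, -0.0011]
d [-14. -14. -14. -14. -14. -14. -14. -14. -14. -14. -14. -14.] v [0. 0. 0. 0. 0. 0. 0. 0. 0. 0. 0. 0.]
if held d [-14. -14. -14. -14. -14. -14. -14. -14.]
[-5.7500e-02 -1.1384e+00  1.5100e-02 -0.0000e+00  7.0000e-04  3.9100e-02]
```

```bash
python3 -m handwheel '[[0,-0.0015,0,0,0,0,-1],[0,-0.0045,0,0,0,0,-1],[0,-0.009,0,0,0,0,-1],[-0.001,-0.0155,0,0,0,0.0005,-1],[-0.001,-0.023,0,0,0,0.001,-1],[-0.0015,-0.0325,0,0,0,0.0015,-1],[-0.002,-0.0435,0.0005,0,0,0.0015,-1],[-0.003,-0.056,0.0005,0,0,0.002,-1],[-0.0035,-0.07,0.001,0,0,0.0025,-1],[-0.0045,-0.0855,0.001,0,0,0.003,-1],[-0.005,-0.1025,0.001,0,0,0.0035,-1],[-0.006,-0.1215,0.0015,0,0,0.004,-1]]' 50 | head -2; python3 -m handwheel '[[-0.001,-0.019,0,0,0,0.0005,-1],[-0.002,-0.036,0.0005,0,0,0.001,-1],[-0.0025,-0.0515,0.0005,0,0,0.0015,-1],[-0.0035,-0.0655,0.001,0,0,0.002,-1],[-0.004,-0.078,0.001,0,0,0.0025,-1],[-0.0045,-0.089,0.001,0,0,0.003,-1],[-0.005,-0.0985,0.001,0,0,0.0035,-1],[-0.0055,-0.106,0.0015,0,0,0.0035,-1],[-0.0055,-0.1125,0.0015,0,0,0.004,-1],[-0.006,-0.117,0.0015,0,0,0.004,-1],[-0.006,-0.12,0.0015,0,0,0.004,-1],[-0.006,-0.1215,0.0015,0,0,0.004,-1]]' 50 | head -2; python3 mpc.py '[0,0,0,0,0,0,0,0,0,0,0,0,0,0,0,0,0,0,0,0,0,0,0,0]' 2 0 -0.143;  python3 -c "
from h import *
s=monitor.get_state();y=Ro.from_quat(s['tcp_rot']).as_matrix()[:,1];print('yaw',-np.arctan2(y[0],y[1]))"
```

```text
time: 11.55
eef_pos: [0.4914, 0.1821, 0.2438]
time: 13.05
eef_pos: [0.4877, 0.134, 0.244]
t 13.05 tcp [0.4877 0.134  0.244 ] F [ -0.68   0.27 -10.28] M [ 0.112 -0.005 -0.006] op 0.27 ff 50.3
y -0.0136 n [[239.0, -0.0518, -0.0037, 0.0189, 0.0518], [55.0, -0.011, 0.002, 0.0196, -0.0696]]; y -0.0135 n [[243.0, -0.0518, -0.004, 0.0189, 0.0518], [54.0, -0.0109, 0.0023, 0.0196, -0.0693]]; 
fit [-0.0136  0.     -0.0031  0.0029  0.35    0.    ] res mm [ 0.4  0.4 -0.4 -0.4]
now d -0.0136 v 0.0000 th -0.0030 w -0.000 phi -0.0171 meas phi -0.0172 cmd -0.0171
units [-0.0001, -0.0002, -0.0003, -0.0004, -0.0005, -0.0006, -0.0007, -0.0008, -0.0009, -0.001, -0.0011, -0.0011]
d [-14. -14. -14. -14. -14. -14. -14. -14. -14. -14. -14. -14.] v [0. 0. 0. 0. 0. 0. 0. 0. 0. 0. 0. 0.]
if held d [-14. -14. -14. -14. -14. -14. -14. -14.]
yaw -0.13889534177388357
```

```bash
python3 -m handwheel '[[0,-0.0015,0,0,0,0,-1],[0,-0.0045,0,0,0,0,-1],[-0.0005,-0.009,0,0,0,0.0005,-1],[-0.001,-0.0155,0,0,0,0.0005,-1],[-0.0015,-0.023,0,0,0,0.001,-1],[-0.0025,-0.0325,0,0,0,0.0015,-1],[-0.003,-0.0435,0.0005,0,0,0.0015,-1],[-0.004,-0.056,0.0005,0,0,0.002,-1],[-0.005,-0.07,0.001,0,0,0.0025,-1],[-0.006,-0.0855,0.001,0,0,0.003,-1],[-0.007,-0.1025,0.001,0,0,0.0035,-1],[-0.0085,-0.12,0.0015,0,0,0.004,-1]]' 50 | head -2; python3 -m handwheel '[[-0.001,-0.017,0,0,0,0.0005,-1],[-0.0025,-0.034,0.0005,0,0,0.001,-1],[-0.0035,-0.051,0.0005,0,0,0.002,-1],[-0.005,-0.068,0.001,0,0,0.0025,-1],[-0.006,-0.085,0.001,0,0,0.003,-1],[-0.007,-0.102,0.0015,0,0,0.0035,-1],[-0.0085,-0.119,0.0015,0,0,0.004,-1],[-0.0095,-0.136,0.0015,0,0,0.005,-1],[-0.0105,-0.153,0.002,0,0,0.0055,-1],[-0.012,-0.17,0.002,0,0,0.006,-1],[-0.013,-0.187,0.0025,0,0,0.0065,-1],[-0.0145,-0.204,0.0025,0,0,0.007,-1]]' 50|head -2; python3 -m handwheel '[[-0.0015,-0.017,0,0,0,0.0005,-1],[-0.0025,-0.034,0.0005,0,0,0.001,-1],[-0.0035,-0.0495,0.0005,0,0,0.0015,-1],[-0.0045,-0.0635,0.001,0,0,0.002,-1],[-0.0055,-0.076,0.001,0,0,0.0025,-1],[-0.006,-0.087,0.001,0,0,0.003,-1],[-0.007,-0.0965,0.001,0,0,0.0035,-1],[-0.0075,-0.104,0.0015,0,0,0.0035,-1],[-0.008,-0.1105,0.0015,0,0,0.004,-1],[-0.008,-0.115,0.0015,0,0,0.004,-1],[-0.0085,-0.118,0.0015,0,0,0.004,-1],[-0.0085,-0.1195,0.0015,0,0,0.004,-1]]' 50 | head -2; python3 mpc.py '[0,0,0,0,0,0,0,0,0,0,0,0,0,0,0,0,0,0,0,0,0,0,0,0]' 2 0 -0.187;  python3 -c "
from h import *
s=monitor.get_state();y=Ro.from_quat(s['tcp_rot']).as_matrix()[:,1];w=-np.arctan2(y[0],y[1]);print('yaw',w)
print(row([.4655,-.224,.245],Ro.from_euler('z',-.240-w)*Ro.from_quat(s['tcp_rot'])))"
```

```text
time: 14.65
eef_pos: [0.4844, 0.0855, 0.2442]
time: 16.15
eef_pos: [0.4778, 0.004, 0.2446]
time: 17.65
eef_pos: [0.4729, -0.0432, 0.2449]
t 17.65 tcp [ 0.4729 -0.0432  0.2449] F [ -0.09   0.2  -10.03] M [ 0.152  0.06  -0.053] op 0.27 ff 50.2
y -0.0125 n [[267.0, -0.047, -0.0064, 0.0213, 0.0491], [106.0, -0.0367, -0.0109, 0.0193, -0.0718]]; y -0.0127 n [[268.0, -0.047, -0.0066, 0.0209, 0.0491], [106.0, -0.0367, -0.0109, 0.0193, -0.0718]]; 
fit [-0.0127  0.     -0.0034 -0.      0.35   -0.    ] res mm [ 0.5  0.5 -0.6 -0.4]
now d -0.0127 v 0.0000 th -0.0037 w -0.000 phi -0.0171 meas phi -0.0172 cmd -0.0171
units [-0.0001, -0.0002, -0.0004, -0.0005, -0.0006, -0.0007, -0.0009, -0.001, -0.0011, -0.0012, -0.0014, -0.0014]
d [-13. -13. -13. -13. -13. -13. -13. -13. -13. -13. -13. -13.] v [0. 0. 0. 0. 0. 0. 0. 0. 0. 0. 0. 0.]
if held d [-13. -13. -13. -13. -13. -13. -13. -13.]
yaw -0.18602560091458978
[-6.530e-02 -4.476e-01  7.400e-03  0.000e+00  3.000e-04  1.720e-02]
```

```bash
python3 -m handwheel '[[0,-0.0015,0,0,0,0,-1],[-0.0005,-0.0045,0,0,0,0,-1],[-0.0015,-0.009,0,0,0,0.0005,-1],[-0.0025,-0.0155,0,0,0,0.0005,-1],[-0.0035,-0.023,0,0,0,0.001,-1],[-0.005,-0.0325,0,0,0,0.0015,-1],[-0.0065,-0.0435,0.0005,0,0,0.0015,-1],[-0.0085,-0.056,0.0005,0,0,0.002,-1],[-0.0105,-0.07,0.001,0,0,0.0025,-1],[-0.013,-0.0855,0.001,0,0,0.003,-1],[-0.0155,-0.1025,0.001,0,0,0.0035,-1],[-0.018,-0.12,0.0015,0,0,0.0045,-1]]' 50 | head -2; python3 -m handwheel '[[-0.003,-0.017,0,0,0,0.0005,-1],[-0.006,-0.034,0.0005,0,0,0.001,-1],[-0.009,-0.051,0.0005,0,0,0.002,-1],[-0.012,-0.068,0.001,0,0,0.0025,-1],[-0.0145,-0.085,0.001,0,0,0.0035,-1],[-0.0175,-0.102,0.0015,0,0,0.004,-1],[-0.0205,-0.119,0.0015,0,0,0.0045,-1],[-0.0235,-0.136,0.0015,0,0,0.0055,-1],[-0.0265,-0.153,0.002,0,0,0.006,-1],[-0.0295,-0.17,0.002,0,0,0.0065,-1],[-0.0325,-0.187,0.0025,0,0,0.0075,-1],[-0.035,-0.204,0.0025,0,0,0.008,-1]]' 50|head -2; python3 -m handwheel '[[-0.0035,-0.017,0,0,0,0.0005,-1],[-0.0065,-0.034,0.0005,0,0,0.001,-1],[-0.0095,-0.0495,0.0005,0,0,0.0015,-1],[-0.0125,-0.0635,0.001,0,0,0.002,-1],[-0.015,-0.076,0.001,0,0,0.0025,-1],[-0.017,-0.087,0.001,0,0,0.003,-1],[-0.019,-0.0965,0.001,0,0,0.0035,-1],[-0.0205,-0.104,0.0015,0,0,0.004,-1],[-0.0215,-0.1105,0.0015,0,0,0.0045,-1],[-0.0225,-0.115,0.0015,0,0,0.0045,-1],[-0.023,-0.118,0.0015,0,0,0.0045,-1],[-0.0235,-0.1195,0.0015,0,0,0.0045,-1]]' 50 | head -2; python3 mpc.py '[0,0,0,0,0,0,0,0,0,0,0,0,0,0,0,0,0,0,0,0,0,0,0,0]' 2 0 -0.240;  python3 -c "
from h import *
s=monitor.get_state();y=Ro.from_quat(s['tcp_rot']).as_matrix()[:,1];w=-np.arctan2(y[0],y[1]);print('yaw',w)
print(row([.4655,-.224,.245],Ro.from_euler('z',-.240-w)*Ro.from_quat(s['tcp_rot'])))
im,p=grab('scene');cv2.imwrite('pics/s2.png',im[:,:,::-1]);
im,p=grab('top');cv2.imwrite('pics/t2.png',im[:,:,::-1])"
```

```text
time: 19.25
eef_pos: [0.4711, -0.0922, 0.2451]
time: 20.75
eef_pos: [0.4686, -0.1749, 0.2455]
time: 22.25
eef_pos: [0.4671, -0.2232, 0.2457]
t 22.25 tcp [ 0.4671 -0.2232  0.2457] F [ 0.48 -0.28 -9.79] M [ 0.072 -0.006 -0.023] op 0.27 ff 50.2
y -0.01 n [[323.0, -0.0592, -0.0141, 0.0226, 0.0525], [154.0, -0.0586, -0.0179, 0.023, -0.0695]]; y -0.01 n [[322.0, -0.0592, -0.014, 0.0226, 0.0525], [155.0, -0.0586, -0.0171, 0.023, -0.0694]]; 
fit [-0.0107 -0.     -0.0048 -0.      0.35   -0.    ] res mm [ 1.2  1.4 -1.3 -1.3]
now d -0.0107 v 0.0000 th -0.0052 w -0.000 phi -0.0171 meas phi -0.0171 cmd -0.0171
units [-0.0002, -0.0003, -0.0005, -0.0007, -0.0009, -0.001, -0.0012, -0.0014, -0.0015, -0.0017, -0.0019, -0.002]
d [-11. -11. -11. -11. -11. -11. -11. -11. -11. -11. -11. -11.] v [0. 0. 0. 0. 0. 0. 0. 0. 0. 0. 0. 0.]
if held d [-11. -11. -11. -11. -11. -11. -11. -11.]
yaw -0.23942712049115572
[ 0.0035 -0.003   0.0019  0.      0.      0.0002]
```

View pics/s2.png

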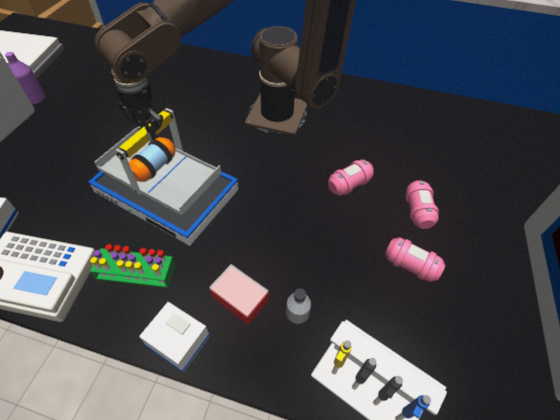

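View pics/t2.png

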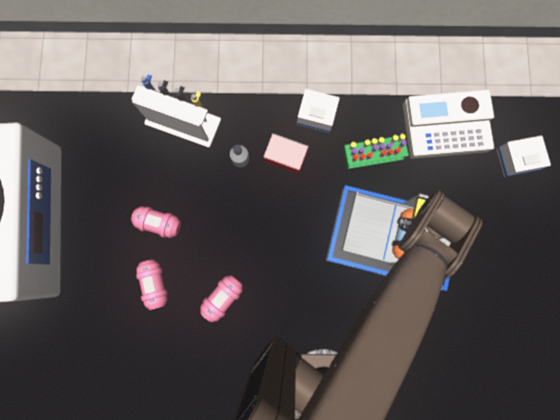

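The scene view shows the tray squarely above the bay, with tray at (158,172), bay at (164,187) and carrier at (152,158) near the middle. The top view agrees, with bay at (395,237), and the bystanders are untouched.

```bash
python3 -m handwheel '[[0,0,0.002,0,0,0,-1],[0,0,0.006,0,0,0,-1],[0.001,-0.001,0.012,0,0,0,-1],[0.001,-0.001,0.02,0,0,0,-1],[0.002,-0.001,0.029,0,0,0,-1],[0.002,-0.002,0.038,0,0,0,-1],[0.002,-0.002,0.048,0,0,0,-1],[0.003,-0.002,0.057,0,0,0,-1],[0.003,-0.003,0.066,0,0,0,-1],[0.003,-0.003,0.074,0,0,0,-1],[0.003,-0.003,0.079,0,0,0,-1],[0.003,-0.003,0.081,0,0,0,-1]]' 50 | head -2; python3 -m handwheel '[[0,0,0,0,0,0,-1],[0,0,0,0,0,0,-1],[0,0,0,0,0,0,-1],[0,0,0,0,0,0,-1],[0,0,0,0,0,0,-1],[0,0,0,0,0,0,-1],[0,0,0,0,0,0,-1],[0,0,0,0,0,0,-1],[0,0,0,0,0,0,-1],[0,0,0,0,0,0,-1],[0,0,0,0,0,0,-1],[0,0,0,0,0,0,-1]]' 50 | head -2;  python3 -m handwheel '[[0,0,0,0,0,0,-1],[0,0,0,0,0,0,-1],[0,0,0,0,0,0,-1],[0,0,0,0,0,0,-1],[0,0,0,0,0,0,-1],[0,0,0,0,0,0,-1]]' 50 | head -2; python3 mpc.py '[0,0,0,0,0,0,0,0,0,0,0,0,0,0,0,0,0,0,0,0,0,0,0,0]' 2 0 -0.240 | head -2;  python3 -c "
from h import *
im,p=grab('scene');cv2.imwrite('pics/s3.png',cv2.resize(im[80:260,50:290],None,fx=3,fy=3,interpolation=2)[:,:,::-1])"
```

```text
time: 23.95
eef_pos: [0.4656, -0.2245, 0.2132]
time: 25.45
eef_pos: [0.4656, -0.2246, 0.2133]
time: 26.2
eef_pos: [0.4656, -0.2246, 0.2134]
t 26.2 tcp [ 0.4656 -0.2246  0.2134] F [ -0.13  -0.41 -10.6 ] M [ 0.073  0.028 -0.007] op 0.27 ff 50.2
y -0.0111 n [[309.0, -0.0587, -0.0137, 0.0233, 0.0527], [134.0, -0.055, -0.0172, 0.0202, -0.0685]]; y -0.0112 n [[308.0, -0.059, -0.0142, 0.0231, 0.0525], [133.0, -0.055, -0.0173, 0.0202, -0.0685]];
```

View pics/s3.png

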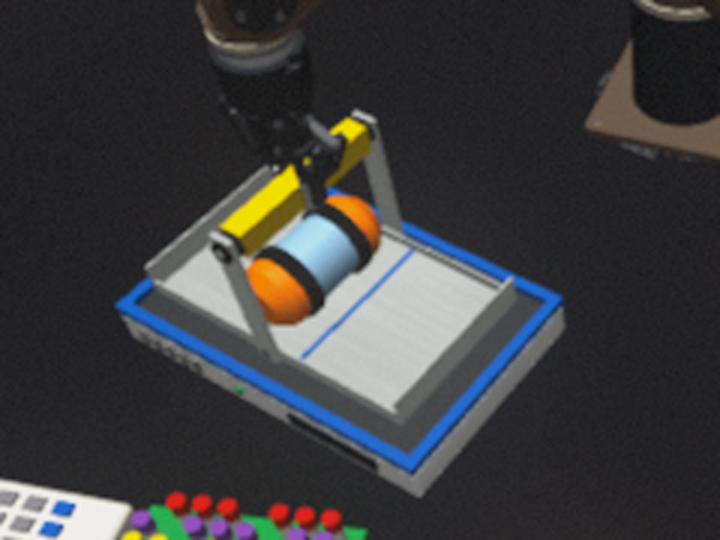

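The crop shows the tray level above the deck with even margins to the blue edge, and the carrier between the lines. Next I lower it.

```bash
python3 -m handwheel '[[0,0,0.003,0,0,0,-1],[0,0,0.008,0,0,0,-1],[0,0,0.014,0,0,0,-1],[0,0,0.02,0,0,0,-1],[0,0,0.026,0,0,0,-1],[0,0,0.031,0,0,0,-1],[0,0,0.035,0,0,0,-1],[0,0,0.038,0,0,0,-1],[0,0,0.041,0,0,0,-1],[0,0,0.043,0,0,0,-1],[0,0,0.045,0,0,0,-1],[0,0,0.046,0,0,0,-1]]' 50 | head -2; python3 mpc.py '[0,0,0,0,0,0,0,0,0,0,0,0]' 2 0 -0.240 | head -2
```

```text
time: 27.85
eef_pos: [0.4656, -0.2249, 0.1949]
t 27.85 tcp [ 0.4656 -0.2249  0.1949] F [  0.17  -0.71 -10.55] M [ 0.105 -0.028 -0.023] op 0.28 ff 50.2
y -0.0098 n [[302.0, -0.0589, -0.0137, 0.0239, 0.053], [136.0, -0.0566, -0.0158, 0.0221, -0.0676]]; y -0.0098 n [[303.0, -0.0589, -0.0136, 0.0239, 0.053], [136.0, -0.0567, -0.0159, 0.022, -0.0678]];
```

```bash
for i in 1; do python3 -m handwheel '[[0,0,0.001,0,0,0,-1],[0,0,0.002,0,0,0,-1],[0,0,0.003,0,0,0,-1],[0,0,0.003,0,0,0,-1]]' 50 | sed -n 1,4p; done;  python3 -m handwheel '[[0,0,0.001,0,0,0,-1],[0,0,0.002,0,0,0,-1],[0,0,0.002,0,0,0,-1]]' 50 | sed -n 1,4p
```

```text
time: 28.45
eef_pos: [0.4657, -0.2249, 0.1942]
tcp_rot: [0.119, 0.993, -0.009, 0.0]
contact_force: [-0.8, 1.6, -6.8]
time: 28.82
eef_pos: [0.4657, -0.225, 0.1942]
tcp_rot: [0.119, 0.993, -0.009, 0.0]
contact_force: [-4.6, 4.0, 0.5]
```

```bash
python3 -m handwheel '[[0,0,0,-0.002,0,0,-1],[0,0,0,-0.004,0,0,-1],[0,0,0,-0.0055,0,0,-1],[0,0,0,-0.0055,0,0,-1]]' 50 | sed -n 1,4p;  python3 -m handwheel '[[0,0,0,0,0,0,-0.4],[0,0,0,0,0,0,-0.3],[0,0,0,0,0,0,-0.1],[0,0,0,0,0,0,0.3],[0,0,0,0,0,0,1],[0,0,0,0,0,0,1],[0,0,0,0,0,0,1],[0,0,0,0,0,0,1],[0,0,0,0,0,0,1]]'; python3 mpc.py '[0,0,0,0,0,0,0,0,0,0,0,0]' 2 0 -0.240 | head -2
```

```text
time: 29.32
eef_pos: [0.4657, -0.225, 0.1942]
tcp_rot: [0.119, 0.993, -0.0, 0.001]
contact_force: [-4.2, 3.2, 1.3]
time: 30.45
eef_pos: [0.4656, -0.2249, 0.193]
tcp_rot: [0.119, 0.993, -0.0, 0.001]
contact_force: [-0.1, -0.2, -0.1]
opening: 0.998
finger_force: 0.0
t 30.45 tcp [ 0.4656 -0.2249  0.193 ] F [-0.15 -0.18 -0.07] M [-0.011 -0.025 -0.019] op 1.0 ff 0.0
y -0.0113 n [[300.0, -0.0603, -0.0151, 0.0226, 0.0521], [98.0, -0.0338, -0.0078, 0.0205, -0.0673]]; y -0.0123 n [[300.0, -0.0604, -0.0151, 0.0204, 0.0521], [98.0, -0.0339, -0.0078, 0.0205, -0.0673]];
```

Released, and the carrier is still. I retreat straight up and check.

```bash
python3 -m handwheel '[[0,0,-0.02,0,0,0,1],[0,0,-0.06,0,0,0,1],[0,0,-0.12,0,0,0,1],[0,0,-0.18,0,0,0,1],[0,0,-0.24,0,0,0,1],[0,0,-0.3,0,0,0,1],[0,0,-0.3,0,0,0,1],[0,0,-0.3,0,0,0,1]]' | sed -n 1,4p; python3 -c "
from h import *
im,p=grab('scene');r=rect(blobs(mask(im,'yellow'),150)[0][2],p,.207);print('bar',r)
print(carrier('scene',np.array([.4655,-.224]),-.24,.087).round(4))
im,p=grab('scene');cv2.imwrite('pics/s4.png',cv2.resize(im[80:260,50:290],None,fx=3,fy=3,interpolation=2)[:,:,::-1])"
```

```text
time: 31.55
eef_pos: [0.4651, -0.2247, 0.3126]
tcp_rot: [0.119, 0.993, 0.0, 0.001]
contact_force: [0.8, 1.0, -0.5]
bar ((0.4670230448246002, -0.2239275872707367), (0.028280755504965782, 0.1695418804883957), 75.87975311279297)
[[ 3.01e+02 -6.12e-02 -1.59e-02  2.17e-02  5.24e-02]
 [ 1.37e+02 -5.99e-02 -1.85e-02  1.78e-02 -6.87e-02]]
```

View pics/s4.png

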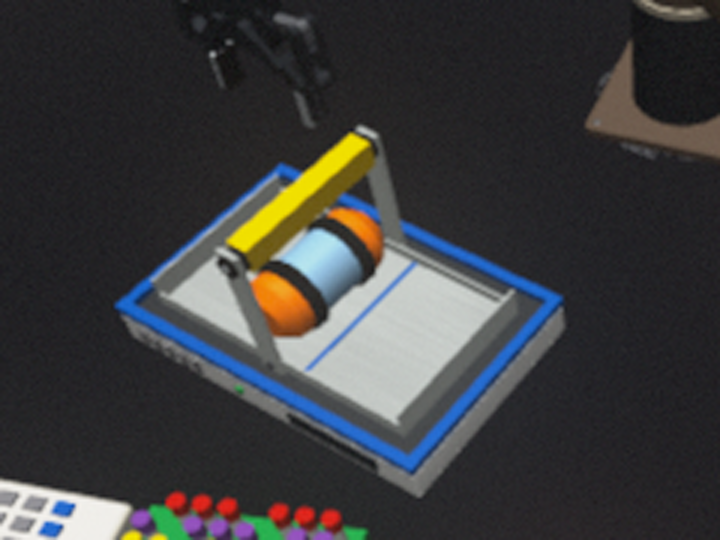

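The tray sits on the deck inside the blue edge. The bar centre is about 1.5 mm from the bay's centre and the yaw is within 0.01 rad. The carrier rests about 20 mm off the middle, and the gripper is clear.

```bash
python3 -c "
from plant import ctrl
print(ctrl.sign_off())"
```

```text
the job is handed in; nothing more can be done
None
```

The job is handed in at about 32 s, with the tray released squarely in the bay and the carrier at rest between the lines; `sign_off()` gave no verdict, so I can't confirm how it was judged.

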